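Proof-pull a soldered copper handle on a spring gauge

ROBOT

A 6-joint arm with a two-finger parallel gripper is mounted at the origin on the work surface. World frame = base frame: x ahead of the robot, y to its left, z up, the work surface at z = 0. Lengths are in m, angles in rad, forces in N, time in s.
With the tool pointing down it reaches from about 0.375 to 0.9 m from the base axis. Payload 3.1 kg.
Tool frame: the origin (TCP) lies at the very end of the fingers, on their centre line; the grasp point (between the pads) lies 19 mm behind it; z points along the fingers, y is the line along which they close (so a half turn about z gives the same grasp; the last joint's range is limited). The gripper opens to 85 mm and grips with 20 to 120 N. Pads are 22 mm wide; open, the fingers measure 114 mm over their backs; the gripper's body (76 mm by 85 mm) begins 54 mm behind the grasp point. The pads swing forward as they close: fully open they stand 13 mm farther back than shut.
Start: joints at [-1.444, 0.527, 1.433, -0, 1.181, -0.178], TCP at [0.188, -0.596, 0.231] pointing down, gripper open.
Joint ranges: [-3.08, 3.08], [-0.75, 2.2], [0.22, 2.44], [-1.43, 4.57], [0, 2.65], [-2.85, 2.85]. Speed limits (rad/s): [2.79, 2.79, 3.14, 3.14, 3.14, 3.14].

INTERFACE

Orientations are given as a unit quaternion [x, y, z, w].
In Python, from station import manip, vision gives the robot as it stands.
- The arm moves only by the tool drive_tool, never from a script. Its argument "deltas" is a list that holds one entry, the list of rows, each a list of 4 numbers: the shift along the tool's x, y, z in mm, then the turn about the tool's z in rad. A call has 1 to 5 rows; each row is the pose to reach, as a shift and turn from the pose commanded when the call began, along the tool's axes at that moment; what a row does not reach only later rows make up. A row lasts 1/12 s, in which the tool goes at most 41.7 mm and 7.16 degrees, less where a joint would pass 70% of its speed; a pose out of reach is approached as far as the arm can. A call with a gripper value outside its range is refused whole. "jaw" is the finger opening in mm, from 0 to 85.4, set as the call begins (left out, the last holds). The fingers move at their own pace and stop on an object; "force" is the grip in N (left out, the last holds). Time passes only in rows, so rows that repeat a pose let the fingers close. It gives the time, the measured TCP pose, the force, the opening and the grip force at its end, in the units of the state.
- manip.sense(): the state, without advancing time (a new reading comes with each control period).
- vision.snapshot(name): name is "side" or "top" or "wrist"; returns the picture (420x560x3 uint8, red, green, blue); there is no depth.
- vision.camera_model(name): a dict with "camera_matrix" (3x3 intrinsics, pixels), "rvec" (rotation vector, rad) and "tvec" (3), from world to camera coordinates, as OpenCV has them. Camera axes: x right, y down, z forward; pixel columns grow to the right and rows downward; lengths in m; the calibration is good to about 2 mm. A picture is of the moment at which its call begins: read the wrist's pose just before it. camera_model takes no time and is no camera call; for the wrist camera it gives the pose at the moment of the call.
- manip.sign_off(): hands the job in; it is judged then, once.
The state is a dict: "t": time; "q": joint angles; "qd": joint speeds; "tau": joint torques, N m; "tcp_pos": TCP position; "tool_rot": TCP orientation; "force": force on the tool from outside, world axes, zero at the start; "ft_torque": the same for the moment, N m; "finger_gap": opening from 0.0 (shut) to 1.0 (fully open); "gripper_force": force on a finger pad.
Only numpy, scipy, OpenCV 4.12 (cv2) and the standard library are available. Lean on these libraries where they do the work, as an engineer would, in place of code of your own. Each camera call takes 0.05 s, during which the arm holds its last target. There are 200 camera calls.

TASK

Proof-test the soldered copper T-handle on the spring pull gauge: first slide the red pointer all the way back to zero, against the carriage's arm. Then pull the handle out towards the open end of the wooden board until the carriage has pushed the red pointer onto the green mark, not past it, and hold it there for a good second. Let the handle back slowly, under control, all the way home, and leave the pointer standing on the green mark; do not disturb the things lying around.

Things in the scene. Friction and masses are not known exactly. Their poses are not given: they have to be found in the camera images.
- rig: Pull-test rig, fixed: plank with dark wooden board, 420 x 250 mm, top 22 mm up, spanning its x -210..210, y -83..167 mm. Origin on the bench below the line of pull (y = 0), z up. x points to the rear, where the steel spring housing lies (x 83..193, top 89 mm up); pulling goes to -x, roughly towards the robot. Pointer track at y = 95 mm, white scale at y = 113..147 mm, top 32 mm up.
- carriage (a joint): Slide of the aluminium carriage with the copper T-handle, in m: 0 = fully home against its stop, grows as it is pulled out along the rig's -x, to 0.10 at most. A spring pulls it home: about 3 N at 0 and 1 N more for each 10 mm. Let go while it is pulled out, it snaps back hard.
- crossbar (a point): Centre of the copper T-handle's level crossbar, 62 mm above the bench: 15 mm diameter, 100 mm long along rig y, at rig x = -35 mm when home. A level stem, 12 mm diameter, runs back from its middle to the carriage block (50 mm wide, top 75 mm up), 57 mm behind the bar: room for a finger down each side of the stem. Rails below: y = +-17 mm, 8 mm wide, top 30 mm up.
- carriage_index (a point): Point on the carriage that the pointer lines up with while the carriage's dark steel arm pushes it: at rig x = 26 mm, y = 95 mm when home, 47 mm above the bench; moves with the carriage. The arm (10 x 82 x 10 mm) sticks out to rig +y; its front face is 4 mm behind this point.
- telltale (a joint): Slide of the red tell-tale pointer, in m: 0 = zero (its stop, where it touches the arm of the homed carriage), grows along the rig's -x to 0.10. A drag of about 1.2 N keeps it where it is left; the carriage's arm pushes it outwards only and does not draw it back. While the arm pushes it, it reads the same as the carriage.
- tab (a point): Top centre of the pointer's red tab, 66 mm above the bench: an upright fin 8 mm thick (along rig x), 20 mm wide (along rig y) and 38 mm tall, at rig y = 95 mm, x = 26 mm at zero. Push its front (-x) face towards rig +x to set it back.
- pointer (a point): Middle of the pointer's needle, 40 mm above the bench: red, 3 mm wide, it runs along rig y from the tab over the white scale and shows where the tab stands in x; at rig x = 26 mm, y = 130 mm at zero.
- mark: Green mark clipped on the white scale, fixed: a flat band 12 mm wide along rig x, 36 mm long along rig y, with an upright edge outside the scale. Origin: middle of the band, 32 mm above the bench, at rig y = 130 mm, somewhere from 35 to 80 mm of travel; axes parallel to the rig's. The pointer is on the mark when its needle is within 6 mm of the origin along x.
- pliers: Bystander: small pliers lying flat, 170 mm long, 65 mm wide, 14 mm high, one red and one grey grip, on the bench at the rig's -y side. Origin near the pivot, x towards the jaws.
- tape_roll: Bystander: yellow roll of tape lying flat, 68 mm outside diameter, 18 mm high, on the bench beyond the scale, at the rig's +y side. Origin at the centre of its underside.
- solder_spool: Bystander: blue spool of solder standing on its flange, 54 mm in diameter, 40 mm high, on the bench at the rig's +y side. Origin at the centre of its underside.
- iron_stand: Bystander: soldering-iron stand, black foot 130 x 70 x 18 mm with a slanting steel coil, about 130 mm high, on the bench at the rig's rear -y side. Origin at the centre of its underside.

How it is judged:
On the way, in this order (a step that is already met when the one before it is completed fails the run):
1. the red pointer is slid back to zero (within 4 mm) with the carriage home (value of joint each of telltale, carriage below 0.004 m), for 0.1 s.
2. the carriage is pulled out so that it and the pointer stand on the green mark (needle within the 12 mm band), held there for 1 s (x of pointer in the frame of mark between -0.006 and 0.006 m and x of carriage_index in the frame of mark between -0.007 and 0.007 m), for 1 s.
3. the carriage is let back home (within 4 mm) (value of joint carriage below 0.004 m), for 0.1 s.
At the end, for the whole second after the job is handed in: The carriage with the handle is home (within 4 mm of its stop) and at rest, and the red pointer stays within the 12 mm green band (needle within 6 mm of its middle), the handle released (value of joint carriage below 0.004 m and velocity of joint carriage between -0.02 and 0.02 m/s and x of pointer in the frame of mark between -0.006 and 0.006 m and velocity of joint telltale between -0.02 and 0.02 m/s); the robot touches nothing.
It fails at once if the handle is pulled clearly past the green mark (carriage more than 4 mm beyond the band) (x of carriage_index in the frame of mark below -0.01 m).
It fails at once if the handle snaps back (returns faster than 0.25 m/s) (velocity of joint carriage below -0.25 m/s).
It fails at once if a bystander is moved more than 25 mm (distance of any of pliers, tape_roll, solder_spool, iron_stand from where it was at the start of the episode above 0.025 m).
It also fails if it takes over 48 s, if anything falls off the work surface, if the arm or the gripper's body presses on something with over 40 N, if the wrist force passes 120 N, or if a joint passes its speed limit or range.

## Working session

There is one attempt and no reset: what is moved stays moved. The work goes in short steps, Python scripts to look and compute and a tool call to move; the robot and the scene stay as the last step left them, time stands still between calls to the robot, and variables do not carry over. Pictures are saved under pics/ and viewed, at most 10 in all, crops included, and the job is handed in when it is done.

Besides the shell and the picture viewer there is one more tool, called after ">>>" as name([rows], argument=value, ...), one row to a line, values as JSON. drive_tool: Moves the arm, as the interface text tells. Its arguments: {"type":"object","properties":{"deltas":{"type":"array"},"jaw":{"type":"number"},"force":{"type":"number"}},"required":["deltas"]}

```bash
mkdir -p pics; python3 - <<'E'
from station import manip, vision
import cv2,numpy as np
s=manip.sense();print(s['t'],s['tcp_pos'],s['tool_rot'],s['finger_gap'])
for n in ("side","top"):
    im=vision.snapshot(n);cv2.imwrite(f"pics/{n}0.png",im[:,:,::-1]);m=vision.camera_model(n)
    R=cv2.Rodrigues(np.array(m['rvec']))[0];print(n,m['camera_matrix'],-R.T@np.array(m['tvec']).ravel(),R[2])
E
```

```text
0.0 [ 0.18747756 -0.59546052  0.23034251] [ 9.88411857e-01  1.51792033e-01  2.99238786e-05 -1.08610922e-03] 1.0010986254164824
side [[489.43668081   0.         278.56248651]
 [  0.         489.43668081 207.50731075]
 [  0.           0.           1.        ]] [ 0.51751124 -0.70256995  0.45044834] [ 0.0756484   0.88993702 -0.44976596]
top [[413.64795901   0.         280.25113903]
 [  0.         413.64795901 207.55851354]
 [  0.           0.           1.        ]] [0.54180936 0.01336239 0.78172875] [ 0.03424235  0.024806   -0.99910566]
```

View pics/top0.png

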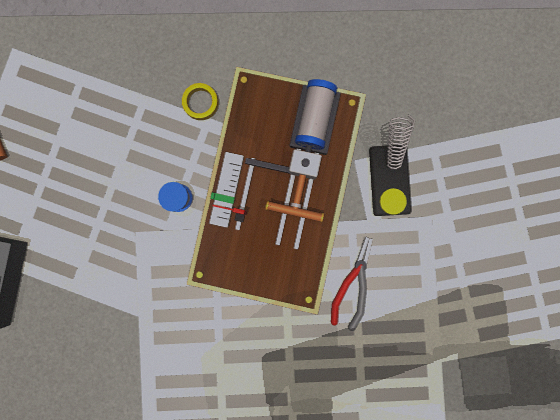

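View pics/side0.png

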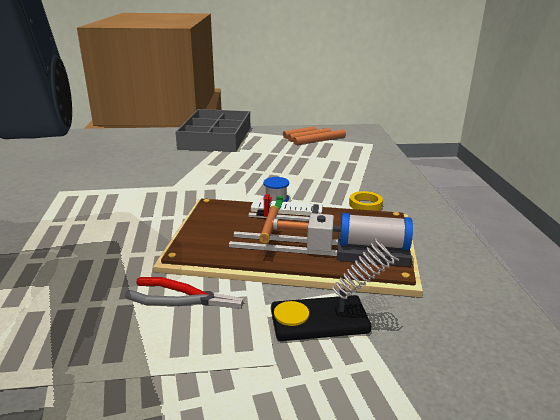

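The top view shows the board with rear at the top of the image. The crossbar is at about (295,211), the red pointer at (237,210), the green band at (222,199), and the carriage arm at (268,165). The side view shows the bar at (270,223) and the red tab at (267,203).

```bash
cat > h.py <<'E'
import cv2,numpy as np
from station import manip, vision
class Cam:
    def __init__(s,n,img=None):
        m=vision.camera_model(n);s.K=np.array(m['camera_matrix']);s.R=cv2.Rodrigues(np.array(m['rvec']))[0];s.t=np.array(m['tvec']).ravel();s.C=-s.R.T@s.t
    def ray(s,p): return s.R.T@np.linalg.solve(s.K,[p[0],p[1],1.])
    def plane(s,p,z): d=s.ray(p);return s.C+d*(z-s.C[2])/d[2]
    def px(s,X): v=s.K@(s.R@np.asarray(X)+s.t);return v[:2]/v[2]
def tri(a,p,b,q):
    d,e=a.ray(p),b.ray(q);k=np.linalg.lstsq(np.c_[d,-e],b.C-a.C,rcond=None)[0]
    x,y=a.C+k[0]*d,b.C+k[1]*e;return (x+y)/2,np.linalg.norm(x-y)
def blobs(im,lo,hi,roi,amin=8):
    h=cv2.cvtColor(im,cv2.COLOR_RGB2HSV);m=cv2.inRange(h,lo,hi);x0,y0,x1,y1=roi
    z=np.zeros_like(m);z[y0:y1,x0:x1]=m[y0:y1,x0:x1]
    return [c for c in cv2.findContours(z,cv2.RETR_EXTERNAL,cv2.CHAIN_APPROX_NONE)[0] if len(c)>=amin]
E
python3 - <<'E'
from h import *
T,S=Cam('top'),Cam('side')
t=cv2.imread('pics/top0.png')[:,:,::-1].copy();s=cv2.imread('pics/side0.png')[:,:,::-1].copy()
for nm,im,roi in(('top',t,(190,60,365,312)),('side',s,(150,180,420,300))):
  for cn,lo,hi in(('red',(0,170,90),(4,255,255)),('green',(45,120,60),(80,255,255)),('cop',(6,120,120),(16,255,255))):
    for c in blobs(im,lo,hi,roi): 
        r=cv2.minAreaRect(c)
        if r[1][0]*r[1][1]>8: print(nm,cn,len(c),np.round(cv2.boxPoints(r),1).tolist())
# board
for c in[(237,68),(365,95),(317,313),(189,285)]: print('corner',T.plane(c,.02).round(4))
a=cv2.resize(t[140:250,190:345],None,fx=5,fy=5,interpolation=cv2.INTER_CUBIC)
b=cv2.resize(s[180:270,220:340],None,fx=6,fy=6,interpolation=cv2.INTER_CUBIC)
cv2.imwrite('pics/tc.png',a[:,:,::-1]);cv2.imwrite('pics/sc.png',b[:,:,::-1])
E
```

```text
top red 101 [[328.0, 309.3999938964844], [353.1000061035156, 262.79998779296875], [360.79998779296875, 267.0], [335.6000061035156, 313.5]]
top red 67 [[211.6999969482422, 206.1999969482422], [212.6999969482422, 202.1999969482422], [244.1999969482422, 210.10000610351562], [243.1999969482422, 214.10000610351562]]
top green 54 [[210.0, 198.10000610351562], [211.5, 191.89999389648438], [234.1999969482422, 197.3000030517578], [232.6999969482422, 203.5]]
top cop 116 [[267.3999938964844, 208.8000030517578], [269.1000061035156, 200.89999389648438], [321.70001220703125, 212.8000030517578], [319.8999938964844, 220.6999969482422]]
top cop 63 [[293.29998779296875, 202.1999969482422], [299.6000061035156, 174.0], [305.29998779296875, 175.3000030517578], [299.0, 203.39999389648438]]
side red 120 [[148.1999969482422, 284.6000061035156], [150.60000610351562, 274.29998779296875], [207.3000030517578, 287.70001220703125], [204.8000030517578, 298.0]]
side red 61 [[260.0, 215.10000610351562], [265.1000061035156, 193.3000030517578], [271.70001220703125, 194.89999389648438], [266.6000061035156, 216.60000610351562]]
side green 30 [[274.29998779296875, 206.8000030517578], [277.29998779296875, 194.8000030517578], [283.20001220703125, 196.3000030517578], [280.20001220703125, 208.3000030517578]]
side cop 18 [[260.79998779296875, 235.5], [265.29998779296875, 233.6999969482422], [267.70001220703125, 239.6999969482422], [263.20001220703125, 241.5]]
side cop 66 [[276.79998779296875, 225.8000030517578], [277.20001220703125, 219.89999389648438], [307.3999938964844, 222.1999969482422], [306.8999938964844, 228.10000610351562]]
side cop 64 [[260.70001220703125, 232.89999389648438], [270.70001220703125, 205.39999389648438], [278.1000061035156, 208.10000610351562], [268.1000061035156, 235.60000610351562]]
corner [0.8293 0.1125 0.02  ]
corner [ 0.7758 -0.1252  0.02  ]
corner [ 0.3753 -0.0343  0.02  ]
corner [0.4258 0.2007 0.02  ]
```

View pics/tc.png

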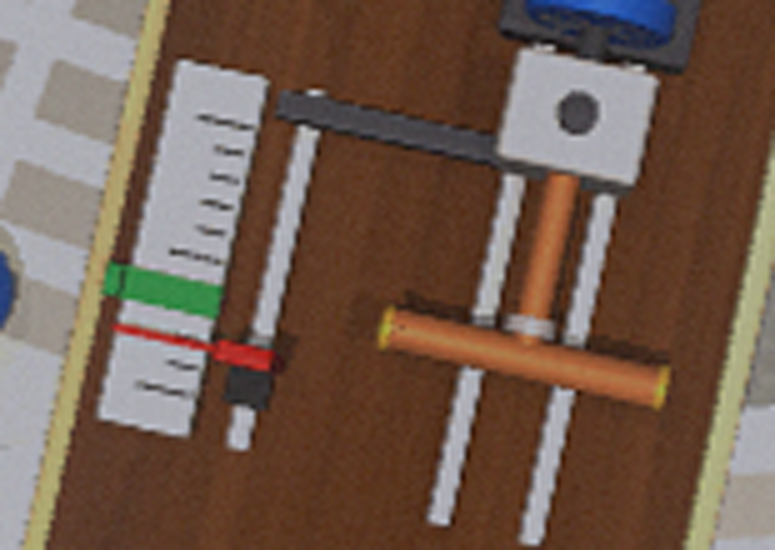

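View pics/sc.png

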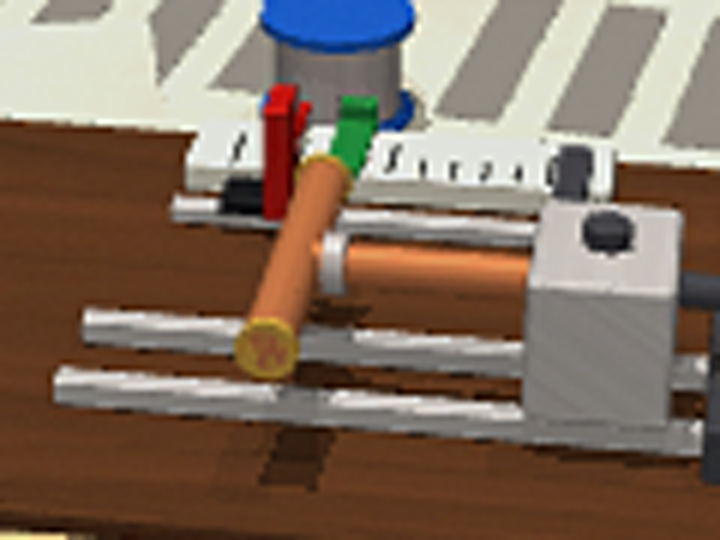

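The crops show these points:
- **Top crop:** the bar ends are at full-image (267.4,205.6) and (322.2,217.4). The tab top is at about (238.6,210.8) and the green band at about (224,198.5). The needle is about 9 px outward of the band.
- **Side crop:** the bar's near cap is at (264.5,238) and the tab top at (267,195.5).

```bash
python3 - <<'E'
from h import *
T,S=Cam('top'),Cam('side')
L,e1=tri(T,(267.4,205.6),S,(274.2,207.5));R,e2=tri(T,(322.2,217.4),S,(264.5,238));tab,e3=tri(T,(238.6,210.8),S,(267,195.5))
print('bar',L.round(4),R.round(4),e1,e2,'len',np.linalg.norm(L-R));print('tab',tab.round(4),e3)
a,b=T.plane((267.4,205.6),.062),T.plane((322.2,217.4),.062)
d=a-b;th=np.arctan2(-d[0],d[1]);print('bar62',a.round(4),b.round(4),np.linalg.norm(d),'th deg',np.degrees(th),'mid',((a+b)/2).round(4))
tt=np.array([0.4035+.4005,-.0882-.0909]);th2=np.arctan2(tt[1],tt[0]);print('board th',np.degrees(th2))
th=(th+th2)/2
ex=np.array([np.cos(th),np.sin(th)]);ey=np.array([-ex[1],ex[0]])
mid=((a+b)/2)[:2];O=mid+.035*ex
loc=lambda X:((np.asarray(X)[:2]-O)@np.c_[ex,ey]*1e3).round(1)
print('O',O,'th',th)
for c in[(237,68),(365,95),(317,313),(189,285)]: print('corner',loc(T.plane(c,.01)))
print('tab62',loc(T.plane((238.6,210.8),.066)),loc(tab))
for p in[(130,278),(217,298),(122,293),(210,312),(163,290)]: print('green',loc(T.plane((p[0]/5+190,p[1]/5+140),.032)))
for p in[(118,327),(205,346),(160,336)]: print('needle',loc(T.plane((p[0]/5+190,p[1]/5+140),.0415)))
for p in[(280,105),(495,150)]: print('arm',loc(T.plane((p[0]/5+190,p[1]/5+140),.052)))
for p in[(575,78),(577,110)]: print('blockmid',loc(T.plane((p[0]/5+190,p[1]/5+140),.075)))
for p in[(315,95),(240,445)]: print('ptr rail',loc(T.plane((p[0]/5+190,p[1]/5+140),.03)))
E
```

```text
bar [0.5719 0.0531 0.0688] [ 0.5506 -0.0415  0.0637] 0.0044525373038749975 0.0029892337559477566 len 0.09713052325028955
tab [0.5628 0.1031 0.0685] 0.0037367253329559876
bar62 [0.57   0.0536 0.062 ] [ 0.5491 -0.0416  0.062 ] 0.09744209839113095 th deg -12.344538471014417 mid [0.5596 0.006  0.062 ]
board th -12.558231943495741
O [ 0.59372959 -0.00150952] th -0.21731766830071766
corner [208.8 164.2]
corner [207.9 -82.6]
corner [-208.2  -80.1]
corner [-209.6  163.3]
tab62 [-54.6  95.4] [-52.8  95.4]
green [-36.4 146.2]
green [-36.8 113.5]
green [-42.4 147.9]
green [-42.3 114.9]
green [-38.1 133.4]
needle [-54.8 144.8]
needle [-54.8 112.6]
needle [-54.7 129.2]
arm [ 34.5 103.5]
arm [34.9 25.5]
blockmid [62.1  3.2]
blockmid [51.5  0.2]
ptr rail [43.5 94.8]
ptr rail [-87.3  94. ]
```

```bash
cat >> h.py <<'E'
O=np.array([0.59373,-0.00151]);th=-0.2173
ex=np.array([np.cos(th),np.sin(th)]);ey=np.array([-ex[1],ex[0]])
loc=lambda X:((np.asarray(X)[:2]-O)@np.c_[ex,ey]*1e3).round(1)
def go(x,y,z):
    from scipy.spatial.transform import Rotation as Ro
    s=manip.sense();R=Ro.from_quat(s['tool_rot']).as_matrix()
    P=np.r_[O+ex*x/1e3+ey*y/1e3,z/1e3]
    ang=np.arctan2(R[1,0],R[0,0])
    print('t',s['t'],'loc',loc(s['tcp_pos']),'z',s['tcp_pos'][2],'d',(R.T@(P-s['tcp_pos'])*1e3).round(1),'turn',round(ang-th,3),'F',np.round(s['force'],1))
E
python3 - <<'E'
from h import *
go(-85,95,180)
T=Cam('top');t=cv2.imread('pics/top0.png')[:,:,::-1].copy()
g=t.astype(int);m=(g[:,:,1]-np.maximum(g[:,:,0],g[:,:,2])).clip(0);m[:190]=0;m[206:]=0;m[:,:216]=0;m[:,232:]=0
w=m*(m>30);v,u=np.nonzero(w);W=w[v,u]
c=((u*W).sum()/W.sum(),(v*W).sum()/W.sum());print('green',c,loc(T.plane(c,.032)))
E
```

```text
t 0.1 loc [-268.6 -667.7] z 0.23041825256441337 d [ 539.5 -569.4   51.7] turn 0.522 F [-0.7 -0.3  0.1]
green (np.float64(223.49942495687176), np.float64(197.9183438757907)) [-37.6 131.9]
```

>>> drive_tool([
  [[27,-28,0,0.105],[54,-57,0,0.21],[81,-85,0,0.315],[108,-113,0,0.42],[135,-142,0,0.522]],
], jaw=0, force=40)

```text
t: 0.52
tcp_pos: [0.2741, -0.4184, 0.2309]
tool_rot: [0.994, -0.111, -0.0, -0.0]
force: [-0.2, 0.1, 0.8]
finger_gap: 0.297
gripper_force: 0.0
```

```bash
python3 -c "
from h import *
go(-85,95,150)"
```

```text
t 0.5167 loc [-222.2 -476. ] z 0.23091161725675244 d [ 133.9 -571.7   81.3] turn -0.006 F [-0.2  0.1  0.8]
```

>>> drive_tool([
  [[10,-38,0,0],[20,-76,0,0],[30,-114,0,0],[40,-152,0,0],[50,-190,0,0]],
])

```text
t: 0.93
tcp_pos: [0.3638, -0.2435, 0.2312]
tool_rot: [0.994, -0.109, -0.0, -0.0]
force: [0.7, 0.3, 0.3]
finger_gap: -0.003
gripper_force: 0.0
```

>>> drive_tool([
  [[8,-38,5,0],[16,-76,10,0],[24,-114,15,0],[32,-152,20,0],[40,-190,25,0]],
])

```text
t: 1.35
tcp_pos: [0.4438, -0.0666, 0.206]
tool_rot: [0.994, -0.108, -0.0, -0.0]
force: [0.3, -0.7, 0.3]
finger_gap: 0.001
gripper_force: 0.0
```

>>> drive_tool([
  [[6,-36,8,0],[12,-72,16,0],[20,-108,25,0],[28,-144,34,0],[30,-175,45,0]],
])

```text
t: 1.77
tcp_pos: [0.5124, 0.0981, 0.1611]
tool_rot: [0.994, -0.108, 0.001, -0.0]
force: [0.1, 0.4, 0.3]
finger_gap: 0.001
gripper_force: 0.0
```

```bash
python3 -c "
from h import *
go(-85,95,51)"
```

```text
t 1.7667 loc [-100.9   79.7] z 0.16105422306483647 d [ 15.7 -15.2 110.1] turn 0.001 F [0.1 0.4 0.3]
```

>>> drive_tool([
  [[6,-8,30,0],[12,-15,60,0],[12,-15,85,0],[12,-15,100,0],[12,-15,110,0]],
])

```text
t: 2.18
tcp_pos: [0.5241, 0.1083, 0.0489]
tool_rot: [0.994, -0.108, -0.002, 0.0]
force: [0.1, 0.2, 0.1]
finger_gap: -0.002
gripper_force: 0.0
```

```bash
python3 - <<'E'
from h import *
go(10,95,51)
cv2.imwrite('pics/s1.png',np.vstack([cv2.resize(vision.snapshot(n)[y:y+150,x:x+270],None,fx=2,fy=2) for n,x,y in(('side',180,130),('top',150,120))])[:,:,::-1])
E
```

```text
t 2.1833 loc [-91.7  92.2] z 0.04893067673545549 d [101.7  -2.7  -2.5] turn 0.001 F [0.1 0.2 0.1]
```

View pics/s1.png

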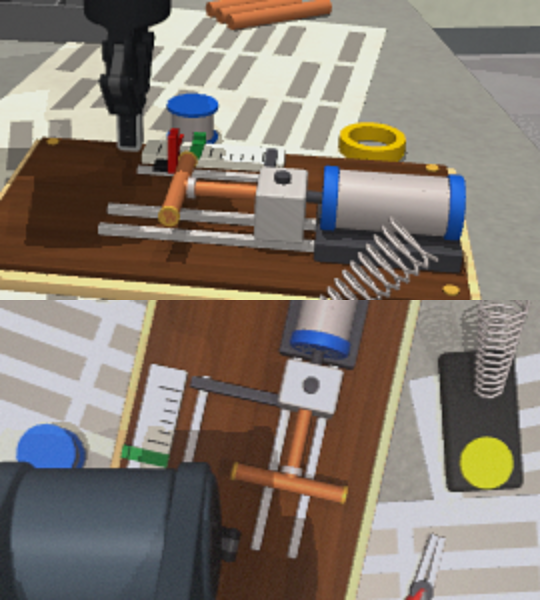

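The finger stands in front of the tab, at crop (130,145) against the tab at (175,150), and nothing is disturbed. Pushing now.

>>> drive_tool([
  [[10,-2,-1,0],[20,-2,-1,0],[28,-2,-1,0],[36,-2,-1,0],[44,-2,-1,0]],
])

```text
t: 2.7
tcp_pos: [0.5697, 0.1002, 0.0531]
tool_rot: [0.994, -0.109, 0.0, -0.0]
force: [-0.9, 0.7, 0.8]
finger_gap: 0.002
gripper_force: 0.6
```

>>> drive_tool([
  [[8,0,0,0],[16,0,0,0],[24,0,0,0],[30,0,0,0],[36,0,0,0]],
])

```text
t: 3.12
tcp_pos: [0.6046, 0.0924, 0.0522]
tool_rot: [0.994, -0.108, -0.0, 0.0]
force: [-1.8, -0.3, 0.9]
finger_gap: -0.003
gripper_force: 0.6
```

```bash
python3 -c "
from h import *
go(10,95,51)"
```

```text
t 3.1167 loc [-9.6 94. ] z 0.05222895992254353 d [19.6 -1.   1.2] turn -0.0 F [-1.8 -0.3  0.9]
```

>>> drive_tool([
  [[4,0,0,0],[8,0,0,0],[11,0,0,0],[13,0,0,0],[15,0,0,0]],
])

```text
t: 3.53
tcp_pos: [0.6185, 0.0894, 0.0522]
tool_rot: [0.994, -0.108, -0.0, 0.0]
force: [-1.6, -0.5, 0.4]
finger_gap: 0.002
gripper_force: 0.6
```

>>> drive_tool([
  [[1,0,0,0],[2,0,0,0],[3,0,0,0],[3,0,0,0],[3,0,0,0]],
])

```text
t: 3.95
tcp_pos: [0.6217, 0.0888, 0.0523]
tool_rot: [0.994, -0.108, 0.0, -0.0]
force: [-1.5, -1.3, -1.3]
finger_gap: 0.0
gripper_force: 0.4
```

```bash
python3 -c "
from h import *
go(10,95,51)
im=vision.snapshot('side');cv2.imwrite('pics/s2.png',cv2.resize(im[170:270,220:360],None,fx=5,fy=5,interpolation=2)[:,:,::-1])"
```

```text
t 3.95 loc [ 7.8 94.3] z 0.052265306801055705 d [ 2.2 -0.7  1.3] turn 0.0 F [-1.5 -1.3 -1.3]
```

Not at the stop yet; continue in small steps.

>>> drive_tool([
  [[1,0,0,0],[2,0,0,0],[3,0,0,0],[3,0,0,0],[3,0,0,0]],
])

```text
t: 4.42
tcp_pos: [0.6248, 0.0882, 0.0523]
tool_rot: [0.994, -0.108, 0.0, -0.0]
force: [-0.3, 0.5, -1.3]
finger_gap: -0.001
gripper_force: 0.3
```

>>> drive_tool([
  [[1,0,0,0],[2,0,0,0],[2,0,0,0],[2,0,0,0]],
])

```text
t: 4.75
tcp_pos: [0.6267, 0.0877, 0.0523]
tool_rot: [0.994, -0.108, 0.0, -0.0]
force: [-0.6, -0.1, -0.9]
finger_gap: -0.003
gripper_force: 0.3
```

```bash
python3 -c "
from h import *
go(10,95,51)"
```

```text
t 4.75 loc [13.  94.3] z 0.052319417086035026 d [-3.  -0.7  1.3] turn 0.0 F [-0.6 -0.1 -0.9]
```

```bash
python3 -c "
from h import *
im=vision.snapshot('side');cv2.imwrite('pics/s3.png',cv2.resize(im[170:270,220:360],None,fx=5,fy=5,interpolation=2)[:,:,::-1])"
```

```text
(no output)
```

View pics/s3.png

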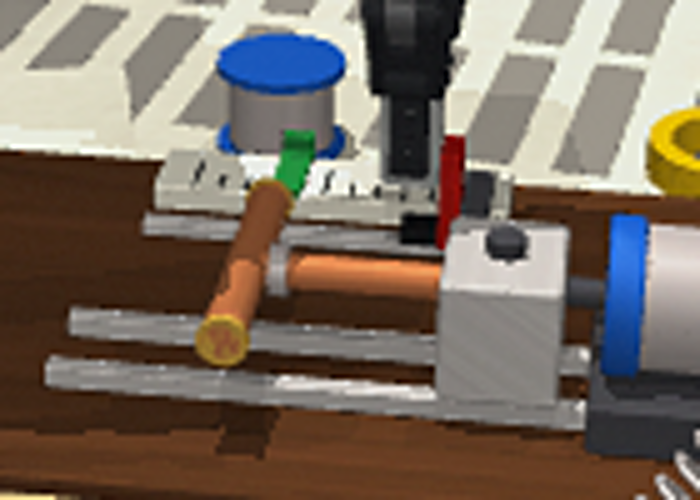

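The tab at (452,190) is practically against the dark arm end at (480,190). I'll push until the force shows the stop.

>>> drive_tool([
  [[1,0,0,0],[2,0,0,0],[2,0,0,0],[2,0,0,0]],
])

```text
t: 5.13
tcp_pos: [0.6276, 0.0875, 0.0523]
tool_rot: [0.994, -0.108, -0.001, -0.0]
force: [-3.3, 1.5, 2.2]
finger_gap: 0.0
gripper_force: 1.7
```

>>> drive_tool([
  [[1,0,0,0],[2,0,0,0],[2,0,0,0],[2,0,0,0]],
])

```text
t: 5.47
tcp_pos: [0.6277, 0.0875, 0.0522]
tool_rot: [0.994, -0.108, -0.003, -0.0]
force: [-6.9, 2.3, 4.2]
finger_gap: -0.001
gripper_force: 3.5
```

```bash
python3 -c "
from h import *
go(10,95,51)"
```

```text
t 5.4667 loc [14.  94.3] z 0.052246290224389626 d [-4.  -0.7  1.3] turn 0.0 F [-6.9  2.3  4.2]
```

Stop found: the position held at 14.0 while the force rose. Now backing off, lifting, and moving over the stem.

>>> drive_tool([
  [[-8,0,0,0],[-15,0,-2,0],[-15,0,-30,0],[-15,10,-62,0],[-18,40,-75,0]],
], jaw=38)

```text
t: 5.88
tcp_pos: [0.6083, 0.0539, 0.1312]
tool_rot: [0.994, -0.106, 0.005, -0.001]
force: [1.9, -1.0, 0.5]
finger_gap: 0.443
gripper_force: 0.0
```

>>> drive_tool([
  [[-4,30,0,0],[-4,54,0,0],[-4,54,0,0],[-4,54,0,0]],
])

```text
t: 6.22
tcp_pos: [0.5892, -0.0016, 0.1279]
tool_rot: [0.994, -0.11, 0.001, 0.0]
force: [0.5, 0.3, 0.7]
finger_gap: 0.44
gripper_force: 0.0
```

```bash
python3 - <<'E'
from h import *
go(-3,0,37);print(manip.sense()['finger_gap'])
im=vision.snapshot('wrist');cv2.imwrite('pics/w1.png',im[:,:,::-1])
E
```

```text
t 6.2167 loc [-4.4 -1.1] z 0.12789321542791268 d [ 1.1 -1.  90.9] turn -0.003 F [0.5 0.3 0.7]
0.44044776116335727
```

View pics/w1.png

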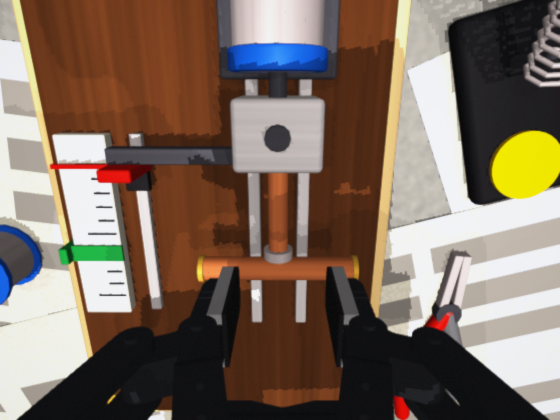

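The wrist view shows the fingers straddling the stem (x about 278). The bar is at row 268, the green band at (95,254), and the needle at (80,166) against the arm. Re-measuring with this view.

```bash
python3 - <<'E'
from h import *
W=Cam('wrist')
print('bar',loc(W.plane((278,268),.062)),loc(W.plane((202,268),.062)),loc(W.plane((355,268),.062)))
print('green',loc(W.plane((98,254),.032)),'needle',loc(W.plane((80,166),.0415)),'blockfront',loc(W.plane((278,172),.075)))
E
```

```text
bar [-32.6   2.3] [-32.5  50.8] [-32.7 -46.8]
green [-37.3 132.3] needle [ 29.3 128.1] blockfront [33.2  1.8]
```

>>> drive_tool([
  [[1,-1,25,0],[1,-1,50,0],[1,-1,70,0],[1,-1,84,0],[1,-1,91,0]],
])

```text
t: 6.68
tcp_pos: [0.5891, 0.0021, 0.0341]
tool_rot: [0.994, -0.108, -0.001, -0.0]
force: [0.4, 0.9, 0.2]
finger_gap: 0.447
gripper_force: 0.0
```

>>> drive_tool([
  [[-3,0,0,0],[-6,0,0,0],[-8,0,0,0],[-10,0,0,0],[-11,0,0,0]],
])

```text
t: 7.1
tcp_pos: [0.5803, 0.0029, 0.0375]
tool_rot: [0.994, -0.108, 0.002, 0.0]
force: [2.3, 0.2, -1.3]
finger_gap: 0.439
gripper_force: 1.1
```

```bash
python3 -c "
from h import *
go(-3,0,37)"
```

```text
t 7.1 loc [-14.    1.5] z 0.03749052469361074 d [11.   1.4  0.5] turn -0.0 F [ 2.3  0.2 -1.3]
```

>>> drive_tool([
  [[-3,0,0,0],[-7,0,0,0],[-11,0,0,0],[-15,0,0,0],[-19,0,0,0]],
])

```text
t: 7.52
tcp_pos: [0.5645, 0.0065, 0.0376]
tool_rot: [0.994, -0.109, 0.005, 0.0]
force: [7.1, -0.1, -0.9]
finger_gap: 0.448
gripper_force: 3.1
```

>>> drive_tool([
  [[-4,0,0,0],[-8,0,0,0],[-12,0,0,0],[-16,0,0,0],[-20,0,0,0]],
])

```text
t: 7.93
tcp_pos: [0.5464, 0.0106, 0.0376]
tool_rot: [0.994, -0.109, 0.006, 0.0]
force: [7.4, 1.7, -2.6]
finger_gap: 0.444
gripper_force: 4.0
```

>>> drive_tool([
  [[-4,0,0,0],[-7,0,0,0],[-10,0,0,0],[-12,0,0,0],[-13,0,0,0]],
])

```text
t: 8.35
tcp_pos: [0.5345, 0.0132, 0.0376]
tool_rot: [0.994, -0.109, 0.007, 0.0]
force: [9.6, 0.2, -3.6]
finger_gap: 0.443
gripper_force: 4.5
```

```bash
cat > m.py <<'E'
from h import *
W=Cam('wrist');im=vision.snapshot('wrist');go(-80,0,37)
for cn,lo,hi,z in(('red',(0,170,90),(4,255,255),.0415),('green',(45,120,60),(80,255,255),.032)):
    for c in blobs(im,lo,hi,(0,40,200,419),20):
        k=np.zeros(im.shape[:2],np.uint8);cv2.drawContours(k,[c],-1,255,-1);v,u=np.nonzero(k)
        L=np.array([loc(W.plane(p,z)) for p in zip(u,v)]);s=(L[:,1]>116)&(L[:,1]<143)
        print(cn,s.sum(),L[s].mean(0).round(1) if s.any() else L.mean(0), 'x range',np.percentile(L[s,0],[3,97]) if s.any() else '')
cv2.imwrite('pics/w_%.2f.png'%manip.sense()['t'],im[:,:,::-1])
E
python3 m.py
```

```text
t 8.4 loc [-61.1   1.6] z 0.03765340021017731 d [-18.9   1.6   0.4] turn -0.001 F [ 9.5  0.9 -2.9]
red 0 [-23.42502444 107.79677419] x range 
green 353 [-38.4 120.6] x range [-42.1 -34.5]
```

```bash
ls pics | grep w_; cp pics/w_*.png pics/look.png
```

```text
w_8.40.png
```

View pics/look.png

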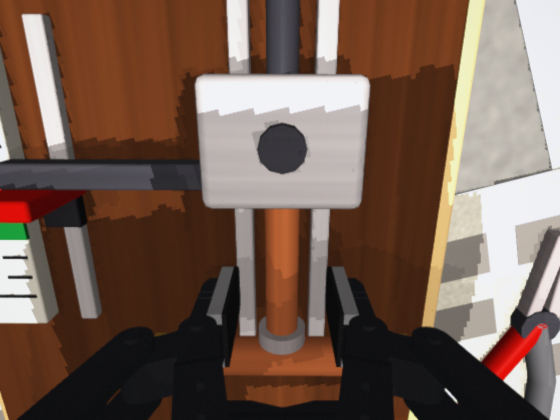

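The wrist camera is now too close to see the needle, with the tab hiding the band at (20,230). I'll check the side and top cameras instead.

```bash
python3 - <<'E'
from h import *
go(-80,0,37)
s=vision.snapshot('side');t=vision.snapshot('top')
a=cv2.resize(s[170:250,220:360],None,fx=5.6,fy=3.7,interpolation=2)[:,:784];b=cv2.resize(t[150:250,190:330],None,fx=3,fy=3,interpolation=2)
z=np.zeros((600,784,3),np.uint8);z[:296]=a[:296];z[296:596,:420]=b
cv2.imwrite('pics/st.png',z[:,:,::-1]);cv2.imwrite('pics/side8.png',s[:,:,::-1]);cv2.imwrite('pics/top8.png',t[:,:,::-1])
E
```

```text
t 8.4 loc [-61.1   1.6] z 0.03765340021017731 d [-18.9   1.6   0.4] turn -0.001 F [ 9.5  0.9 -2.9]
```

View pics/st.png

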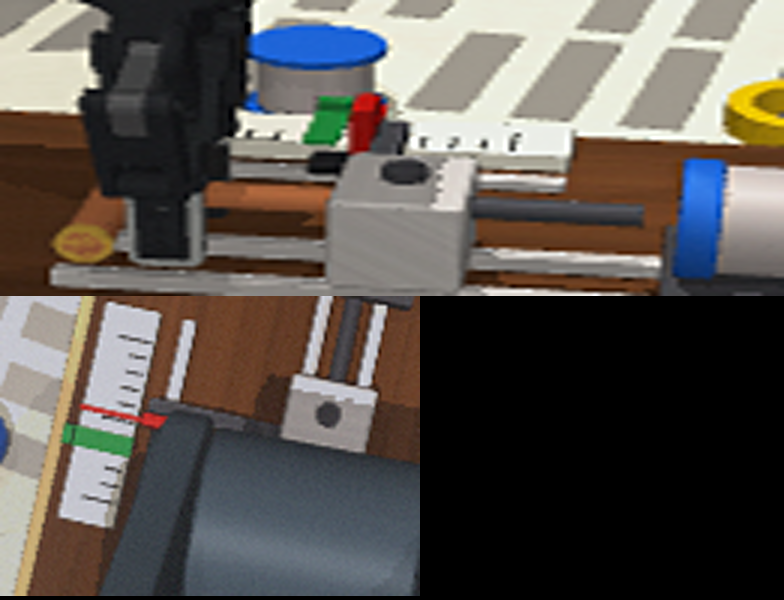

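The top view shows both the needle at crop (105,412) and the green band at (100,441). I'll measure the gap there.

```bash
cat > g.py <<'E'
from h import *
import sys
T=Cam('top')
def cen(t,ch,z):
    g=t.astype(int);o=[i for i in range(3) if i!=ch];m=g[:,:,ch]-np.maximum(g[:,:,o[0]],g[:,:,o[1]])
    v,u=np.nonzero((m>35)&(np.arange(420)[:,None]>140)&(np.arange(420)[:,None]<230)&(np.arange(560)<250)&(np.arange(560)>200))
    L=np.array([loc(T.plane(p,z)) for p in zip(u,v)]);w=m[v,u];k=(L[:,1]>117)&(L[:,1]<141)
    return (L[k]*w[k,None]).sum(0)/w[k].sum(),k.sum(),np.percentile(L[k,0],[2,98])
t=cv2.imread(sys.argv[1])[:,:,::-1] if len(sys.argv)>1 else vision.snapshot('top')
print('needle',cen(t,0,.040));print('green',cen(t,1,.032))
go(-78,0,37)
E
python3 g.py pics/top0.png|head -2; python3 g.py pics/top8.png
```

```text
needle (array([ -7.34735812, 127.09363992]), np.int64(91), array([-92.68,  68.56]))
green (array([-37.66597298, 128.96982475]), np.int64(85), array([-43.164, -31.768]))
needle (array([ 29.62865944, 127.70952653]), np.int64(172), array([-21.658,  68.948]))
green (array([-37.71734987, 129.04444444]), np.int64(86), array([-43.33, -31.77]))
t 8.5 loc [-61.1   1.6] z 0.037640523168710575 d [-16.9   1.6   0.4] turn -0.001 F [ 8.6  1.7 -3.5]
```

```bash
sed -i 's/(m>35)/(m>(35 if ch==1 else 75))/' g.py; python3 g.py pics/top0.png|head -1; python3 g.py pics/top8.png|head -1
```

```text
needle (array([-54.4289606 , 129.08499581]), np.int64(20), array([-55.662, -53.076]))
needle (array([-20.01816834, 128.78750463]), np.int64(21), array([-21.3 , -18.64]))
```

>>> drive_tool([
  [[-4,0,0,0],[-8,0,0,0],[-11,0,0,0],[-13,0,0,0],[-14,0,0,0]],
])

```text
t: 8.92
tcp_pos: [0.5219, 0.0161, 0.0377]
tool_rot: [0.994, -0.109, 0.008, 0.0]
force: [10.6, 0.4, -4.9]
finger_gap: 0.447
gripper_force: 5.2
```

```bash
python3 g.py
```

```text
needle (array([-32.71388889, 128.41748971]), np.int64(22), array([-34.058, -31.384]))
green (array([-39.04470002, 128.91301873]), np.int64(64), array([-43.248, -34.926]))
t 8.9667 loc [-74.1   1.7] z 0.03767372768456847 d [-4.   1.7  0.6] turn -0.001 F [ 9.6  0.9 -4.6]
```

>>> drive_tool([
  [[-2,0,0,0],[-3,0,0,0],[-4,0,0,0],[-5,0,0,0],[-5,0,0,0]],
])

```text
t: 9.38
tcp_pos: [0.5175, 0.017, 0.0377]
tool_rot: [0.994, -0.109, 0.008, 0.0]
force: [10.2, 0.9, -3.2]
finger_gap: 0.442
gripper_force: 5.1
```

```bash
python3 g.py
```

```text
needle (array([-37.39909377, 129.56832151]), np.int64(18), array([-38.466, -36.134]))
green (array([-37.95315038, 129.03105573]), np.int64(57), array([-43.388, -31.712]))
t 9.4333 loc [-78.4   1.7] z 0.037697871725285194 d [0.3 1.7 0.7] turn -0.002 F [11.2  0.9 -4.3]
```

>>> drive_tool([
  [[0,0,0,0],[0,0,0,0],[0,0,0,0],[0,0,0,0],[0,0,0,0]],
])

```text
t: 9.85
tcp_pos: [0.5176, 0.017, 0.0377]
tool_rot: [0.994, -0.109, 0.008, 0.0]
force: [10.4, 1.4, -5.5]
finger_gap: 0.444
gripper_force: 5.1
```

>>> drive_tool([
  [[0,0,0,0],[0,0,0,0],[0,0,0,0],[0,0,0,0],[0,0,0,0]],
])

```text
t: 10.27
tcp_pos: [0.5176, 0.017, 0.0377]
tool_rot: [0.994, -0.109, 0.008, 0.0]
force: [10.7, 0.8, -5.5]
finger_gap: 0.447
gripper_force: 5.1
```

>>> drive_tool([
  [[0,0,0,0],[0,0,0,0],[0,0,0,0],[0,0,0,0],[0,0,0,0]],
])

```text
t: 10.68
tcp_pos: [0.5176, 0.017, 0.0377]
tool_rot: [0.994, -0.109, 0.008, 0.0]
force: [10.6, 1.5, -4.0]
finger_gap: 0.444
gripper_force: 5.1
```

>>> drive_tool([
  [[0,0,0,0],[0,0,0,0],[0,0,0,0],[0,0,0,0],[0,0,0,0]],
])

```text
t: 11.1
tcp_pos: [0.5175, 0.017, 0.0377]
tool_rot: [0.994, -0.109, 0.008, 0.0]
force: [10.0, 1.2, -5.1]
finger_gap: 0.449
gripper_force: 5.1
```

```bash
python3 g.py
```

```text
needle (array([-37.40189798, 129.5760775 ]), np.int64(18), array([-38.466, -36.134]))
green (array([-37.96418709, 129.01997746]), np.int64(57), array([-43.388, -31.712]))
t 11.15 loc [-78.4   1.7] z 0.037682244005825025 d [0.4 1.7 0.7] turn -0.002 F [11.5  1.1 -4.7]
```

Held for 1.7 s, within 1 mm of the mark's middle. Letting it back slowly.

>>> drive_tool([
  [[2,0,0,0],[6,0,0,0],[10,0,0,0],[14,0,0,0],[18,0,0,0]],
])

```text
t: 11.57
tcp_pos: [0.5333, 0.0135, 0.0376]
tool_rot: [0.994, -0.109, 0.006, 0.0]
force: [8.4, 0.5, -2.0]
finger_gap: 0.445
gripper_force: 3.7
```

>>> drive_tool([
  [[4,0,0,0],[8,0,0,0],[12,0,0,0],[16,0,0,0],[20,0,0,0]],
])

```text
t: 11.98
tcp_pos: [0.5513, 0.0094, 0.0375]
tool_rot: [0.994, -0.109, 0.005, 0.0]
force: [5.4, 0.6, -0.7]
finger_gap: 0.449
gripper_force: 2.8
```

>>> drive_tool([
  [[4,0,0,0],[8,0,0,0],[12,0,0,0],[15,0,0,0],[18,0,0,0]],
])

```text
t: 12.4
tcp_pos: [0.5673, 0.0058, 0.0374]
tool_rot: [0.994, -0.109, 0.003, -0.0]
force: [4.2, 1.6, 0.9]
finger_gap: 0.444
gripper_force: 2.0
```

>>> drive_tool([
  [[2,0,0,0],[4,0,0,0],[7,0,0,0],[10,0,0,0],[13,0,0,0]],
])

```text
t: 12.82
tcp_pos: [0.5772, 0.0032, 0.0365]
tool_rot: [0.994, -0.108, -0.0, 0.0]
force: [3.7, 0.8, 2.5]
finger_gap: 0.448
gripper_force: 1.5
```

```bash
python3 g.py
```

```text
needle (array([-37.39243281, 129.35261669]), np.int64(20), array([-38.624, -36.038]))
green (array([-37.97953586, 129.1725211 ]), np.int64(57), array([-43.388, -31.712]))
t 12.8667 loc [-16.3   1. ] z 0.03643115458664642 d [-61.7   1.   -0.6] turn 0.0 F [ 4.9 -0.1  2.2]
```

>>> drive_tool([
  [[2,0,0,0],[4,0,0,0],[6,0,0,0],[8,0,0,0],[10,0,0,0]],
])

```text
t: 13.28
tcp_pos: [0.5852, 0.0015, 0.0355]
tool_rot: [0.994, -0.108, -0.002, -0.0]
force: [0.2, -0.7, 0.1]
finger_gap: 0.443
gripper_force: 0.0
```

```bash
python3 g.py
```

```text
needle (array([-37.38949965, 129.34400987]), np.int64(20), array([-38.624, -36.038]))
green (array([-37.78116358, 129.2459953 ]), np.int64(58), array([-43.386, -31.614]))
t 13.3333 loc [-8.   1.1] z 0.03570905615093256 d [-70.    1.1  -1.1] turn 0.0 F [ 0.8  0.3 -0.5]
```

Now free of the bar. Lifting straight up.

>>> drive_tool([
  [[1,0,-8,0],[1,0,-24,0],[1,0,-54,0],[1,0,-90,0],[1,0,-120,0]],
])

```text
t: 13.75
tcp_pos: [0.5874, 0.0011, 0.1582]
tool_rot: [0.994, -0.108, -0.0, -0.0]
force: [-0.0, 0.2, 0.6]
finger_gap: 0.446
gripper_force: 0.0
```

>>> drive_tool([
  [[0,0,-15,0],[0,0,-20,0],[0,0,-20,0],[0,0,-20,0]],
])

```text
t: 14.08
tcp_pos: [0.587, 0.0012, 0.1758]
tool_rot: [0.994, -0.108, -0.001, -0.0]
force: [-1.3, 0.4, -0.6]
finger_gap: 0.45
gripper_force: 0.0
```

```bash
python3 g.py; python3 -c "
from h import *
im=vision.snapshot('wrist');cv2.imwrite('pics/end.png',im[:,:,::-1])"
```

```text
Traceback (most recent call last):
  File "g.py", line 10, in <module>
    print('needle',cen(t,0,.040));print('green',cen(t,1,.032))
                   ~~~^^^^^^^^^^
  File "g.py", line 7, in cen
    L=np.array([loc(T.plane(p,z)) for p in zip(u,v)]);w=m[v,u];k=(L[:,1]>117)&(L[:,1]<141)
                                                                  ~^^^^^
IndexError: too many indices for array: array is 1-dimensional, but 2 were indexed
```

View pics/end.png

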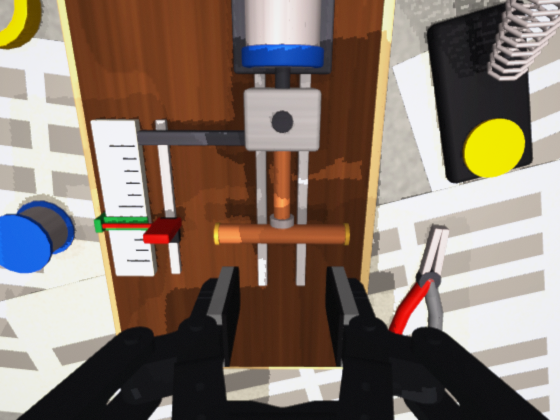

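The wrist view shows the needle lying on the green band at (125,225), the carriage home with its block at (282,120), and the gripper clear of everything.

```bash
python3 -c "
from station import manip
print(manip.sign_off())"
```

```text
the job is handed in; nothing more can be done
None
```

The job is handed in: I zeroed the pointer, pulled the handle to the green mark and held it about 1.7 s (needle under 1 mm from the middle), then let it back home slowly with the pointer left on the mark; the final image agrees and shows nothing disturbed, but sign-off returned no verdict.

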